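Snap the air hood onto the bare heat sink

TASK

One of the two heat sinks on this board still lacks its air hood. Pick up the loose black hood, keep it upright, set it square over the bare heat sink and press it down gently, no harder than its clips need, until both clip arms have snapped under the rim and it sits flush all round; then let go. Leave the loose parts lying about on the bench where they are.

Things in the scene. Friction and masses are not known exactly. Their poses are not given: they have to be found in the camera images.
- hood_grip (a point): the loose hood's blue grip, an upright blade 44 mm long (x), 12 mm thick (y), 36 mm tall on the black hood; pinch it across its thickness from above. This point is on its middle line, 12 mm below its top, 24 mm above the hood's flat roof (92 x 88 mm), 54 mm straight above hood_seat; x along the blade, z up
- hood_seat (a point): centre of the loose hood's seating face (underside of its frame), 18 mm above its feet; x along the grip, z up. Hood 108 x 114 x 84 mm, 0.2 kg, the same when turned half round. Four corner legs reach 18 mm below this face and go round the rim with 1.5 mm play a side; their feet flare out by 3 mm. A hinged grey clip arm hangs at the middle of each y side, its hook reaching 3 mm in under the rim
- clip_a (a joint): angle of the hood's clip arm on its +y side: 0 = at rest, pulled in by its spring; it grows as the rim pushes the hook outwards, to about 0.1 rad just before it snaps under the rim and goes back to 0
- clip_b (a joint): the same for the clip arm on the hood's -y side
- rim (a point): top centre of the bare heat sink (fins 90 mm along x, 70 mm tall). Home: hood_seat on this point, x axes parallel, either way round. The rim is the two side rails at the top, 3 mm thick, 94 mm over their outer edges (y). The hooks meet it 8 mm above home and snap in the last 2 mm, at some 14 to 24 N; the board lies on foam, so the heat sink sinks (about 1 mm for 9 N)
- done_top (a point): top centre of the blue grip on the other heat sink, which wears its hood already, 136 mm above that heat sink's underside: leave it alone
- board: green two-processor board, 305 x 335 mm, on a pink foam slab 330 x 360 x 18 mm that carries both heat sinks and upright memory modules (up to 51 mm above the slab's underside); origin at the centre of the slab's underside; fixed
- fan: loose black fan, 80 x 80 x 25 mm, origin under its centre: leave alone
- drive: loose aluminium 2.5-inch drive, 100 x 70 x 10 mm, origin under its centre: leave alone
- module_a: loose memory module lying flat, 133 x 31 x 4 mm, origin under its centre: leave alone
- module_b: a second one: leave alone
- screwdriver: loose red screwdriver lying on the mat, origin under its middle, along its x: leave alone
- screw_jar: loose glass jar with blue cap, 52 mm wide, 62 mm tall, origin under its centre: leave alone

How it is judged:
At the end, for the whole second after the job is handed in: The hood sits on the bare heat sink with its seating face within 2 mm of the rim's top, within 4 mm of its centre, square to 0.08 rad and level to 0.03 rad, both clip arms back in (below 0.03 rad), and is released (z of hood_seat in the frame of rim between -0.003 and 0.002 m and horizontal distance between hood_seat and rim below 0.004 m and angle between the x axis of hood_seat and the x axis of rim, either way round below 0.08 rad and angle between the z axis of hood_seat and the z axis of rim, either way round below 0.03 rad and value of joint each of clip_a, clip_b below 0.03 rad); the robot touches nothing.
It fails at once if the heat sink is pushed more than 4 mm down into the foam (a press of about 36 N) (distance of rim from where it was at the start of the episode above 0.004 m).
It fails at once if the hood is dropped or slammed onto the heat sink (faster than 0.6 m/s within 50 mm of home) (distance between hood_seat and rim below 0.05 m and linear speed of hood above 0.6 m/s).
It fails at once if the hood is tipped by more than 0.4 rad (angle between hood_seat's own z axis and vertical above 0.4 rad).
It fails at once if a loose part on the bench is moved by more than 20 mm (distance of any of fan, drive, module_a, module_b, screwdriver, screw_jar from where it was at the start of the episode above 0.02 m).
It also fails if it takes over 42 s, if anything falls off the work surface, if the arm or the gripper's body presses on something with over 40 N, if the wrist force passes 120 N, or if a joint passes its speed limit or range.

ROBOT

A 6-joint arm with a two-finger parallel gripper is mounted at the origin on the work surface. World frame = base frame: x ahead of the robot, y to its left, z up, the work surface at z = 0. Lengths are in m, angles in rad, forces in N, time in s.
With the tool pointing down it reaches from about 0.375 to 0.75 m from the base axis. Payload 9 kg.
Tool frame: the origin (TCP) lies at the centre of the arm's flange, where the gripper is bolted on; the fingertips stand 173 mm ahead of it and the grasp point (between the pads) lies 155 mm ahead of it (env.tips_ahead is the distance from the TCP to the fingertips, in m); z points along the fingers, x is the direction in which the jaws open and shut, and the axes are right-handed (so a half turn about z gives the same grasp; the last joint's range is limited). The gripper opens to 85 mm and grips with 20 to 120 N. Pads are 22 mm wide; open, the fingers measure 114 mm over their backs; the gripper's body (76 mm by 85 mm) begins 54 mm behind the grasp point. The pads swing forward as they close: fully open they stand 13 mm farther back than shut.
Start: joints at [0.882, 0.104, 0.097, 1.564, 0, 1.353], TCP at [0.272, 0.535, 0.405] pointing down, gripper open.
Joint ranges: [-2.99, 2.99], [-0.84, 1.86], [-1.1, 1.16], [-1.84, 2.11], [-1.51, 1.56], [-3.14, 3.14]. Speed limits (rad/s): [2.22, 2.22, 2.57, 3.14, 3.14, 3.14].

INTERFACE

Orientations are given as a rotation vector (axis times angle).
In Python, from station import env gives the robot as it stands.
- The arm moves only by the shell command python3 -m creep 'ROWS' [FORCE]. ROWS is JSON, a list that holds one entry, the list of rows, each a list of 7 numbers: the shift along the tool's x, y, z in cm, then the turn, a rotation vector about the tool's x, y, z in rad, then the finger opening in cm, from 0 to 8.54. In form: [[[tx, ty, tz, rx, ry, rz, fingers], ...]]. A call has exactly 10 rows; each row shifts and turns the commanded pose from where the row before left it, along the tool's axes as they then stand; what a row does not reach is not made up. A row lasts 1/10 s, in which the tool goes at most 50 mm and 8.59 degrees, less where a joint would pass 70% of its speed; a pose out of reach is approached as far as the arm can. A call is refused whole if a number of a shift passes 5 or a number of a turn 0.15, either way. A call with a gripper value outside its range is refused whole. The fingers move at their own pace and stop on an object; FORCE is the grip in N (left out, the last holds). Time passes only in rows, so rows that do not move let the fingers close, or fill a call up. It gives the time, the measured TCP pose, the force and the opening at its end, in the units of the state.
- env.state(): the state, without advancing time (a new reading comes with each control period).
- env.capture(name): name is "side" or "top" or "wrist"; returns a dict with "frame" (420x560x3 uint8, red, green, blue), "fx", "fy", "cx", "cy" (pixels), "k1" (the pictures are not rectified: a ray, as slopes to the right and down, at radius r is drawn at 1 + k1 r^2 times it, then the intrinsics apply), "R" (3x3) and "t" (3): a world point X has camera coordinates R X + t; the wrist camera has in their place "tool_from_camera" (4x4, takes a point from camera to tool coordinates, whose origin is the TCP and whose axes are the tool frame's). Camera axes: x right, y down, z forward; pixel columns grow to the right and rows downward; lengths in m; the calibration is good to about 2 mm. A picture is of the moment at which its call begins: read the wrist's pose just before it. There is no depth.
- env.close_job(): hands the job in, once; it reports no verdict.
The state is a dict: "time_s": time; "joint_pos": joint angles; "joint_velocities": joint speeds; "effort": joint torques, N m; "eef_pos": TCP position; "tcp_rot": TCP orientation; "contact_force": force on the tool from outside, world axes, zero at the start; "moment": the same for the moment, N m; "width": finger opening in m.
Only numpy, scipy, OpenCV 4.12 (cv2) and the standard library are available. Lean on these libraries where they do the work, as an engineer would, in place of code of your own. Each camera call takes 0.05 s, during which the arm holds its last target. There are 200 camera calls.

## Working session

There is one attempt and no reset: what is moved stays moved. The work goes in short steps, Python scripts to look and compute and a shell command to move; the robot and the scene stay as the last step left them, time stands still between calls to the robot, and variables do not carry over. Pictures are saved under pics/ and viewed, about 8 in all and at most 12, crops included, and the job is handed in when it is done.

```bash
ls; mkdir -p pics
cat > h.py <<'E'
import numpy as np, cv2, json
from scipy.spatial.transform import Rotation as Ro
from station import env
def snap(n,f):
    s=env.state(); c=env.capture(n)
    cv2.imwrite(f'pics/{f}.png',c['frame'][:,:,::-1])
    if 'R' in c: R,t=np.array(c['R']),np.array(c['t'])
    else:
        T=np.array(c['tool_from_camera']); W=np.eye(4); W[:3,:3]=Ro.from_rotvec(s['tcp_rot']).as_matrix(); W[:3,3]=s['eef_pos']
        M=np.linalg.inv(W@T); R,t=M[:3,:3],M[:3,3]
    d=dict(R=R.tolist(),t=t.tolist(),**{k:float(c[k]) for k in('fx','fy','cx','cy','k1')})
    json.dump(d,open(f'pics/{f}.json','w')); return d
def ray(f,u,v):
    d=json.load(open(f'pics/{f}.json')); R,t=np.array(d['R']),np.array(d['t'])
    K=np.array([[d['fx'],0,d['cx']],[0,d['fy'],d['cy']],[0,0,1]])
    p=cv2.undistortPoints(np.array([[[u,v]]],float),K,np.array([d['k1'],0,0,0,0]))[0,0]
    return -R.T@t, R.T@np.array([p[0],p[1],1])
def atz(f,u,v,z):
    o,r=ray(f,u,v); return o+r*(z-o[2])/r[2]
def proj(f,X):
    d=json.load(open(f'pics/{f}.json')); K=np.array([[d['fx'],0,d['cx']],[0,d['fy'],d['cy']],[0,0,1]])
    return cv2.projectPoints(np.array(X,float).reshape(-1,1,3),cv2.Rodrigues(np.array(d['R']))[0],np.array(d['t']),K,np.array([d['k1'],0,0,0,0.]))[0][:,0]
E
python3 - <<'E'
from h import *
for n in('top','side','wrist'): 
    d=snap(n,n+'0'); print(n, -np.array(d['R']).T@d['t'], d['fx'],d['k1'])
s=env.state(); print(s)
print(Ro.from_rotvec(s['tcp_rot']).as_matrix().round(3))
a=cv2.imread('pics/top0.png');cv2.imwrite('pics/top0b.png',cv2.resize(a,(800,600)))
E
```

```text
pics
top [ 0.38987943 -0.0962863   1.25655081] 464.90500332067336 -0.1349609734978511
side [0.46556511 0.60569028 0.93306069] 425.96007722424446 -0.04543210085476457
wrist [0.21149583 0.56611148 0.37286274] 351.94598439591215 0.014434621629904849
{'time_s': 0.15, 'joint_pos': array([ 8.82319868e-01,  1.04557078e-01,  9.66391903e-02,  1.56388752e+00,
       -4.59848119e-05,  1.35309115e+00]), 'joint_velocities': array([-0.00091828, -0.00167002,  0.00216824,  0.00104248, -0.00098113,
       -0.00155892]), 'effort': array([ 4.36404487e-03, -5.57357919e+01,  5.04006100e+01,  1.25683853e-02,
       -2.11276783e-04, -2.02590329e-06]), 'eef_pos': array([0.2720906 , 0.53466646, 0.40409902]), 'tcp_rot': array([ 2.67794620e+00,  1.64190896e+00, -1.47461114e-03]), 'contact_force': array([-0.04284344,  0.42295796,  0.51503047]), 'moment': array([ 0.08810688, -0.00192814,  0.01424563]), 'width': 0.08529789277978944}
[[ 0.454  0.891 -0.001]
 [ 0.891 -0.454 -0.001]
 [-0.001 -0.    -1.   ]]
```

View pics/top0b.png

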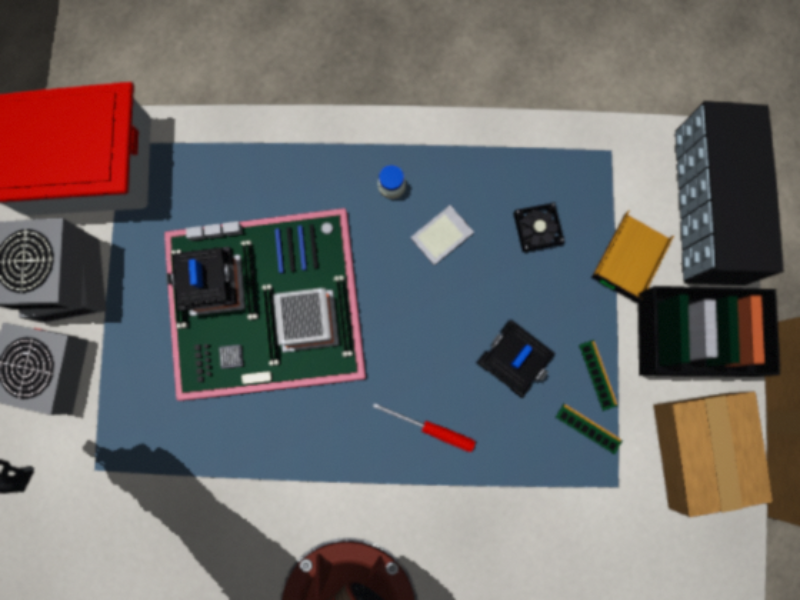

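View pics/side0.png

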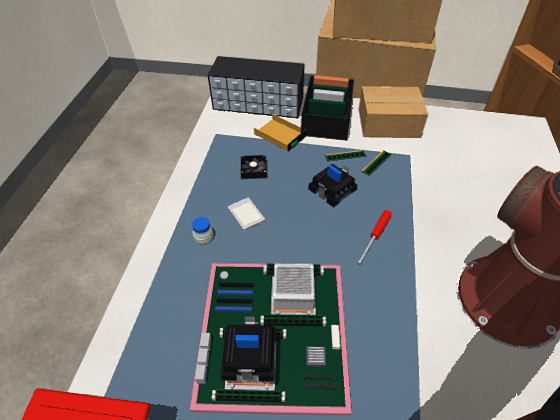

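Run:
```python
from h import *
a=cv2.imread('pics/top0.png');b=cv2.imread('pics/side0.png')
f=lambda i,u,v,w,h,s:cv2.resize(i[v:v+h,u:u+w],None,fx=s,fy=s,interpolation=cv2.INTER_CUBIC)
q=np.vstack([np.hstack([f(a,325,215,70,70,5),f(a,178,190,80,70,5)]),np.hstack([f(b,300,155,70,50,5),f(b,255,255,80,50,5)])])
cv2.imwrite('pics/c1.png',q);print(q.shape)
for n,u,v,z in[('grip',365.4,249,.084),('rim',212,222,.09)]: print(n,atz('top0',u,v,z))
```

```text
(600, 750, 3)
grip [ 0.46782283 -0.30162556  0.084     ]
rim [0.52768269 0.08812287 0.09      ]
```

View pics/c1.png

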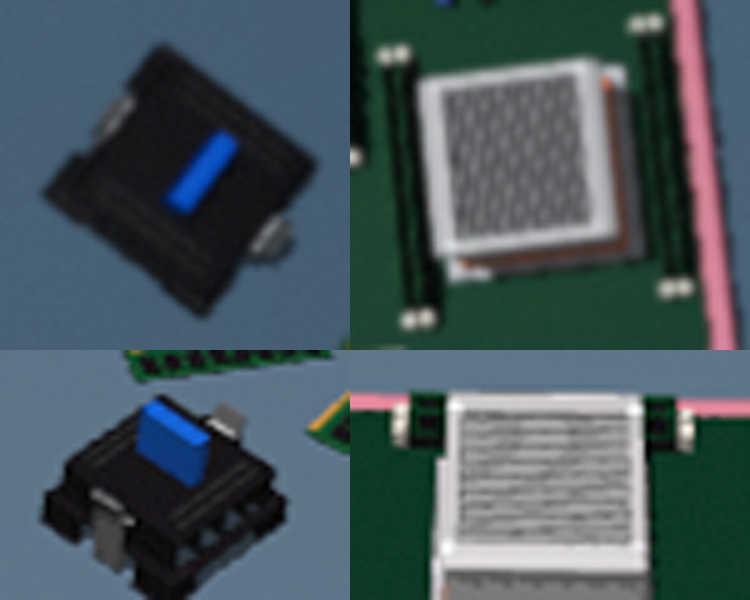

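Run:
```python
from h import *
P=lambda x,y,z:atz('top0',325+x/5,215+y/5,z)
Q=lambda x,y,z:atz('top0',178+(x-350)/5,190+y/5,z)
e1,e2=P(227,138,.084),P(180,207,.084); print('grip',(e1+e2)/2,np.linalg.norm(e1-e2),np.arctan2(*(e1-e2)[[1,0]]))
S=lambda x,y:(300+x/5,155+(y-350)/5)
for z in(.08,.084): print(atz('side0',*S(181,428),z)) # top centre blade side view guess
for z in (.088,.091,.094):
  c=[Q(*p,z) for p in((420,78),(597,60),(615,235),(437,255))]
  c2=[atz('side0',255+(x-350)/5,255+(y-350)/5,z) for x,y in((450,403),(640,403),(648,565),(445,568))]
  m=np.mean(c,0);print(z,m,np.mean(c2,0),np.linalg.norm(c[0]-c[1]),np.linalg.norm(c[1]-c[2]))
  for i,j in((3,0),(2,1)): print(np.arctan2(*(c[j]-c[i])[[1,0]]))
  for i,j in((1,0),(2,3)): d=c[j]-c[i];print(np.arctan2(-d[0],d[1]))
```

```text
grip [ 0.46660725 -0.30242371  0.084     ] 0.04263079236490711 -0.5959200138616073
[ 0.46360352 -0.29685315  0.08      ]
[ 0.46361272 -0.29262113  0.084     ]
0.088 [0.52965283 0.09008494 0.088     ] [0.52764052 0.09328041 0.088     ] 0.09162132264091397 0.09030584424588474
0.14352411762851
0.13909556990228564
0.12185539425994282
0.13552135997285428
0.091 [0.52929399 0.08960648 0.091     ] [0.52742015 0.09509949 0.091     ] 0.09138610482647976 0.09007400363605861
0.1435241176285098
0.13909556990228641
0.12185539425994299
0.1355213599728546
0.094 [0.52893516 0.08912801 0.094     ] [0.52719978 0.09691857 0.094     ] 0.09115088701204561 0.08984216302623244
0.1435241176285099
0.13909556990228603
0.12185539425994307
0.13552135997285383
```

```bash
python3 -m creep '[[[-3,3.65,0,0,0,0,8.5],[-3,3.65,0,0,0,0,8.5],[-3,3.65,0,0,0,0,8.5],[-3,3.65,0,0,0,0,8.5],[-3,3.65,0,0,0,0,8.5],[-3,3.65,0,0,0,0,8.5],[-3,3.65,0,0,0,0,8.5],[-3,3.65,0,0,0,0,8.5],[-3,3.65,0,0,0,0,8.5],[-3,3.65,0,0,0,0,8.5]]]' 40; python3 -c "
from h import *
snap('wrist','w1')"
```

```text
time_s: 1.15
eef_pos: [0.4617, 0.0999, 0.4047]
tcp_rot: [2.678, 1.642, 0.001]
contact_force: [0.8, 0.8, -0.4]
width: 0.0849
```

View pics/w1.png

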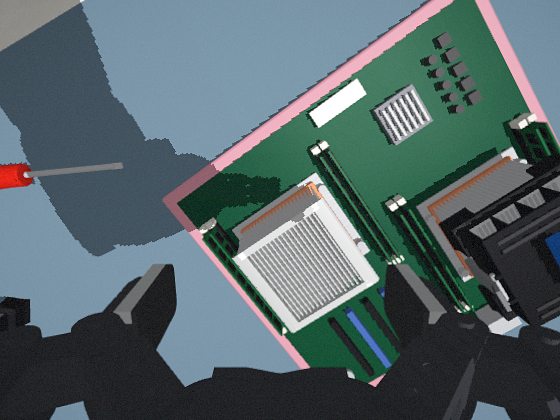

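```bash
python3 -c "
from h import *
a=cv2.imread('pics/w1.png')[160:360,200:400]
cv2.imwrite('pics/c2.png',cv2.resize(a,(600,600),interpolation=cv2.INTER_CUBIC))"
```

```text
(no output)
```

View pics/c2.png

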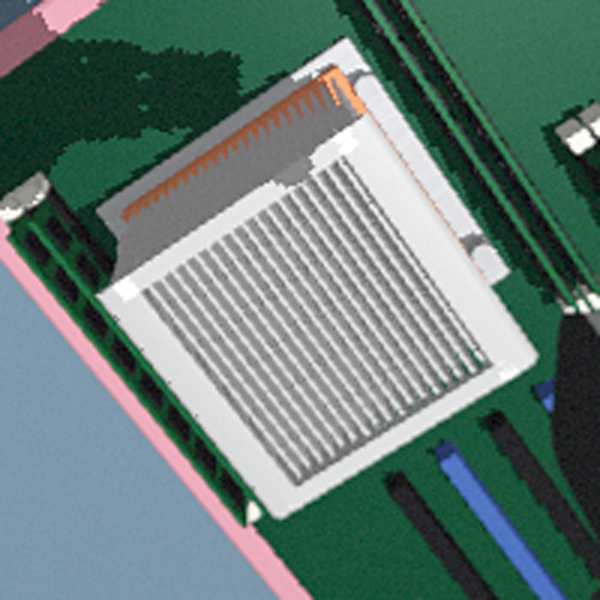

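Run:
```python
from h import *
for z in (.086,.088,.09,.092,.094):
  c=[atz('w1',200+x/3,160+y/3,z) for x,y in((98,291),(360,112),(538,357),(282,519))]
  m=np.mean(c,0);print(z,m,[round(np.linalg.norm(c[i]-c[i-1])*1e3,1) for i in range(4)])
for i,j in((0,3),(1,2)): print(np.arctan2(*(c[j]-c[i])[[1,0]]))
for i,j in((0,1),(3,2)): d=c[j]-c[i];print(np.arctan2(-d[0],d[1]))
```

```text
0.086 [0.53251943 0.09119698 0.086     ] [np.float64(94.5), np.float64(92.7), np.float64(93.5), np.float64(94.1)]
0.088 [0.53160529 0.09147664 0.088     ] [np.float64(93.8), np.float64(92.1), np.float64(92.9), np.float64(93.5)]
0.09 [0.53069115 0.0917563  0.09      ] [np.float64(93.2), np.float64(91.4), np.float64(92.2), np.float64(92.8)]
0.092 [0.52977701 0.09203596 0.092     ] [np.float64(92.5), np.float64(90.8), np.float64(91.6), np.float64(92.2)]
0.094 [0.52886287 0.09231562 0.094     ] [np.float64(91.9), np.float64(90.1), np.float64(90.9), np.float64(91.5)]
0.14835730311894255
0.16330321875858284
0.15176340798947144
0.162021168660409
```

```bash
python3 -m creep '[[[-3.6,1.85,0,0,0,0,8.5],[-3.6,1.85,0,0,0,0,8.5],[-3.6,1.85,0,0,0,0,8.5],[-3.6,1.85,0,0,0,0,8.5],[-3.6,1.85,0,0,0,0,8.5],[-3.6,1.85,0,0,0,0,8.5],[-3.6,1.85,0,0,0,0,8.5],[-3.6,1.85,0,0,0,0,8.5],[-3.6,1.85,0,0,0,0.125,8.5],[-3.4,1.55,2,0,0,0,8.5]]]'; python3 -c "
from h import *
snap('wrist','w2'); print(env.state()['eef_pos'])"
```

```text
time_s: 2.2
eef_pos: [0.4568, -0.3016, 0.3866]
tcp_rot: [2.775, 1.464, 0.002]
contact_force: [0.7, -0.6, -0.3]
width: 0.085
[ 0.45517788 -0.30523404  0.38100233]
```

View pics/w2.png

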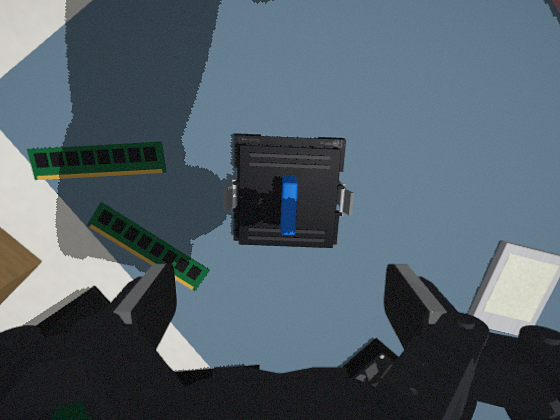

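```bash
python3 -c "
from h import *
print(env.state()['eef_pos']);snap('wrist','w3');s=env.state();print(s['eef_pos'],s['tcp_rot'])
a=cv2.imread('pics/w3.png')[120:260,220:360]
cv2.imwrite('pics/c3.png',cv2.resize(a,(560,560),interpolation=cv2.INTER_CUBIC))"
```

```text
[ 0.45517788 -0.30523404  0.38100233]
[ 0.45532345 -0.30261664  0.38146421] [-2.77579851e+00 -1.46442315e+00  2.58141947e-03]
```

View pics/c3.png

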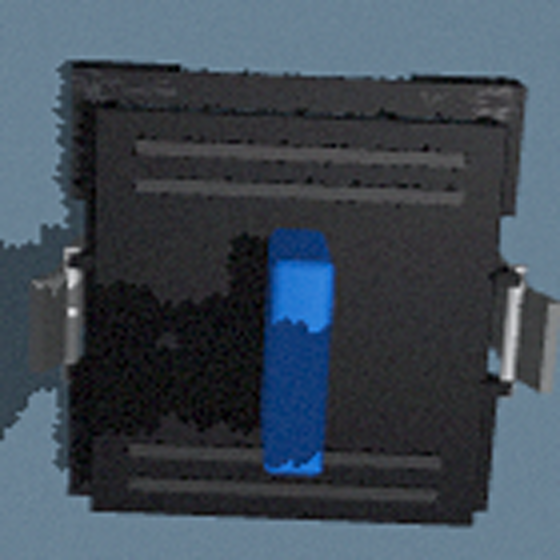

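Run:
```python
from h import *
f=lambda x,y,z:atz('w3',220+x/4,120+y/4,z)
c=np.array([f(*p,.084) for p in((274,262),(332,264),(324,474),(266,472))])
print(c.mean(0),np.linalg.norm(c-np.roll(c,1,0),axis=1))
for i,j in((3,0),(2,1)): print(np.arctan2(*(c[j]-c[i])[[1,0]]))
r=np.array([f(*p,.048) for p in((97,108),(507,125),(473,524),(92,508))])
print(r.mean(0),np.linalg.norm(r-np.roll(r,1,0),axis=1))
for i,j in((3,0),(2,1)): print(np.arctan2(*(r[j]-r[i])[[1,0]]))
for i,j in((0,1),(3,2)): d=r[j]-r[i];print(np.arctan2(-d[0],d[1]))
s=env.state();R=Ro.from_rotvec(s['tcp_rot']).as_matrix();print(R.round(3),np.arctan2(R[1,0],R[0,0]))
print('shift tool cm',R.T@(np.array([*c.mean(0)[:2],.227])-s['eef_pos'])*100)
```

```text
[ 0.46886509 -0.30027032  0.084     ] [0.0429587  0.01117614 0.04297489 0.01164861]
2.5106657567036184
2.5216586602383604
[ 0.46863993 -0.3002366   0.048     ] [0.09089258 0.08720291 0.09116107 0.08763808]
2.501789734197153
2.5065545852439017
-0.6412844720952509
-0.6443288682041282
[[ 0.565  0.825 -0.003]
 [ 0.825 -0.565  0.002]
 [ 0.    -0.004 -1.   ]] 0.9709163361504469
shift tool cm [ 0.95766463  1.04064252 15.44281962]
```

```bash
python3 -m creep '[[[0.96,1.04,1,0,0,0.032,8.5],[0,0,3,0,0,0,8.5],[0,0,3,0,0,0,8.5],[0,0,3,0,0,0,8.5],[0,0,2,0,0,0,8.5],[0,0,1.4,0,0,0,8.5],[0,0,1,0,0,0,8.5],[0,0,1,0,0,0,8.5],[0,0,0,0,0,0,8.5],[0,0,0,0,0,0,8.5]]]' 40
```

```text
time_s: 3.3
eef_pos: [0.4707, -0.2973, 0.2313]
tcp_rot: [2.798, 1.427, 0.0]
contact_force: [0.1, -0.5, 1.0]
width: 0.0853
```

```bash
python3 -m creep '[[[-0.3,0,0.35,0,0,0,8.5],[0,0,0,0,0,0,5],[0,0,0,0,0,0,3],[0,0,0,0,0,0,1],[0,0,0,0,0,0,0.5],[0,0,0,0,0,0,0.5],[0,0,0,0,0,0,0.5],[0,0,0,0,0,0,0.5],[0,0,0,0,0,0,0.5],[0,0,0,0,0,0,0.5]]]' 50; python3 -c "
from h import *
for i in range(3):
  s=env.state();print(s['eef_pos'],s['tcp_rot'],s['contact_force'],s['width']);env.capture('top')"
```

```text
time_s: 4.3
eef_pos: [0.4688, -0.2997, 0.2274]
tcp_rot: [2.799, 1.427, 0.0]
contact_force: [-0.9, 1.1, 2.1]
width: 0.0111
[ 0.46883379 -0.29968531  0.22738774] [2.79857359e+00 1.42681307e+00 2.51462230e-04] [-0.929371    1.06012802  2.13764111] 0.011145903008706652
[ 0.46885602 -0.29965954  0.22737516] [2.79853800e+00 1.42685624e+00 2.71726992e-04] [-0.84644427  0.31538161  3.59363791] 0.011209615064364423
[ 0.46885395 -0.29967918  0.22740314] [2.79849022e+00 1.42682312e+00 2.63313890e-04] [-0.49010833 -0.29371964  1.78389841] 0.01118385613789435
```

```bash
python3 -m creep '[[[0,0,-0.5,0,0,0,0.5],[0,0,-1,0,0,0,0.5],[0,0,-2,0,0,0,0.5],[0,0,-2,0,0,0,0.5],[0,0,-2,0,0,0,0.5],[0,0,-2,0,0,0,0.5],[0,0,-2,0,0,0,0.5],[0,0,-2,0,0,0,0.5],[0,0,-1.5,0,0,0,0.5],[0,0,-0.5,0,0,0,0.5]]]' 80; python3 -m creep '[[[2.5,-1.2,0,0,0,0,0.5],[3.5,-1.8,0,0,0,0,0.5],[4,-2,0,0,0,0,0.5],[4.1,-2.1,0,0,0,0,0.5],[4.1,-2.1,0,0,0,0,0.5],[4.1,-2.1,0,0,0,0,0.5],[4.1,-2.1,0,0,0,0,0.5],[4,-2,0,0,0,0,0.5],[3,-1.6,0,0,0,0,0.5],[1.9,-1,0,0,0,0,0.5]]]';  python3 -m creep '[[[0,0,0,0,0,-0.1,0.5],[0,0,0,0,0,-0.13,0.5],[0,0,0,0,0,-0.13,0.5],[0,0,0,0,0,-0.13,0.5],[0,0,0,0,0,-0.13,0.5],[0,0,0,0,0,-0.1,0.5],[0,0,0,0,0,-0.063,0.5],[0,0,0,0,0,0,0.5],[0,0,0,0,0,0,0.5],[0,0,0,0,0,0,0.5]]]'
python3 -c "
from h import *
s=env.state();print(s['eef_pos'],s['tcp_rot'],s['contact_force'])
snap('wrist','w4');snap('top','t4');snap('side','s4')
f=lambda n,u,v,w,h,s:cv2.resize(cv2.imread(f'pics/{n}.png')[v:v+h,u:u+w],None,fx=s,fy=s,interpolation=cv2.INTER_CUBIC)
a=np.vstack([f('t4',170,170,100,100,3),f('s4',225,190,100,100,3)])
w=f('w4',130,20,300,400,1.5)
cv2.imwrite('pics/c4.png',np.hstack([a,w]))"
```

```text
time_s: 5.45
eef_pos: [0.469, -0.2998, 0.3842]
tcp_rot: [2.797, 1.426, 0.001]
contact_force: [-0.4, -1.3, -2.2]
width: 0.0111
time_s: 6.45
eef_pos: [0.5302, 0.0944, 0.3815]
tcp_rot: [-2.796, -1.429, 0.001]
contact_force: [-0.3, -0.6, -2.1]
width: 0.0107
time_s: 7.45
eef_pos: [0.5304, 0.0918, 0.382]
tcp_rot: [-2.044, -2.385, 0.0]
contact_force: [0.1, 0.6, -2.5]
width: 0.0107
[0.5303831  0.09179336 0.38196187] [-2.04413852e+00 -2.38515461e+00  2.55337184e-04] [ 0.06200959  0.58745291 -2.46687677]
```

View pics/c4.png

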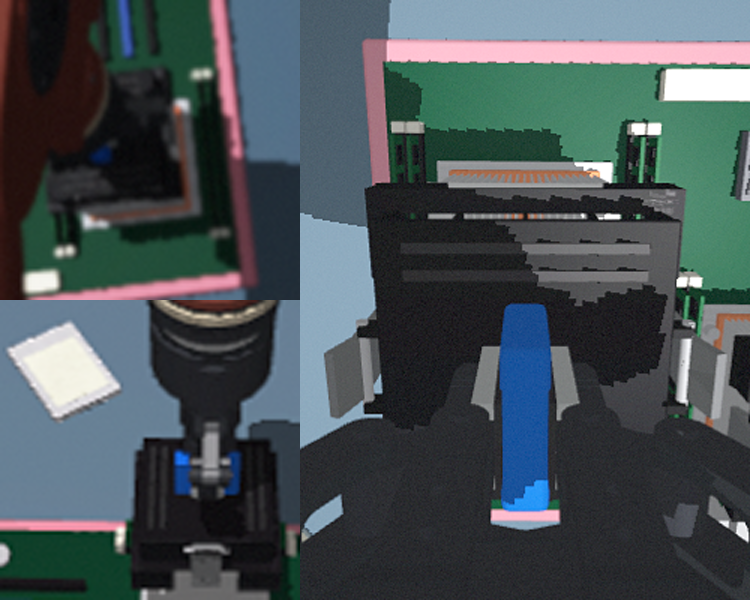

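```bash
python3 -m creep '[[[0,0.05,0.5,0,0,0,0.5],[0,0,1,0,0,0,0.5],[0,0,1,0,0,0,0.5],[0,0,1,0,0,0,0.5],[0,0,0.8,0,0,0,0.5],[0,0,0.6,0,0,0,0.5],[0,0,0.4,0,0,0,0.5],[0,0,0.2,0,0,0,0.5],[0,0,0,0,0,0,0.5],[0,0,0,0,0,0,0.5]]]'; python3 -m creep '[[[0,0,0.1,0,0,0,0.5],[0,0,0.1,0,0,0,0.5],[0,0,0.1,0,0,0,0.5],[0,0,0.1,0,0,0,0.5],[0,0,0.1,0,0,0,0.5],[0,0,0.1,0,0,0,0.5],[0,0,0.1,0,0,0,0.5],[0,0,0,0,0,0,0.5],[0,0,0,0,0,0,0.5],[0,0,0,0,0,0,0.5]]]'
python3 -c "
from h import *
s=env.state();print(s['contact_force'],s['moment'])"
```

```text
time_s: 8.6
eef_pos: [0.5311, 0.0919, 0.3276]
tcp_rot: [2.042, 2.387, 0.001]
contact_force: [-0.1, -0.2, -1.6]
width: 0.0113
time_s: 9.6
eef_pos: [0.5309, 0.0919, 0.3203]
tcp_rot: [2.043, 2.387, 0.0]
contact_force: [0.0, 0.1, -1.5]
width: 0.0109
[ 0.01661141  0.14502011 -1.46348402] [0.02184953 0.02397333 0.01851447]
```

```bash
python3 -m creep '[[[0,0,0.1,0,0,0,0.5],[0,0,0.1,0,0,0,0.5],[0,0,0.1,0,0,0,0.5],[0,0,0.1,0,0,0,0.5],[0,0,0.1,0,0,0,0.5],[0,0,0.1,0,0,0,0.5],[0,0,0,0,0,0,0.5],[0,0,0,0,0,0,0.5],[0,0,0,0,0,0,0.5],[0,0,0,0,0,0,0.5]]]'
python3 -c "
from h import *
s=env.state();print(s['contact_force'],s['moment'])"
```

```text
time_s: 10.6
eef_pos: [0.5308, 0.0919, 0.3142]
tcp_rot: [-2.042, -2.387, 0.0]
contact_force: [-3.0, -0.8, 0.9]
width: 0.0107
[-3.01527147 -0.81948161  0.93769478] [-0.18517028  0.90902242 -0.13493751]
```

```bash
python3 -m creep '[[[0,-0.08,0,0,0,0,0.5],[0,0,0,0,0,0,0.5],[0,0,0.05,0,0,0,0.5],[0,0,0.05,0,0,0,0.5],[0,0,0.05,0,0,0,0.5],[0,0,0.05,0,0,0,0.5],[0,0,0,0,0,0,0.5],[0,0,0,0,0,0,0.5],[0,0,0,0,0,0,0.5],[0,0,0,0,0,0,0.5]]]'
python3 -c "
from h import *
s=env.state();print(s['contact_force'],s['moment'])"
```

```text
time_s: 11.6
eef_pos: [0.5301, 0.0917, 0.3121]
tcp_rot: [-2.042, -2.387, 0.0]
contact_force: [-1.8, -1.5, -1.7]
width: 0.0107
[-1.82752544 -1.50207471 -1.7039312 ] [-0.25672034  0.57799907 -0.14046628]
```

```bash
python3 -m creep '[[[-0.04,-0.06,0,0,0,0,0.5],[0,0,0,0,0,0,0.5],[0,0,0.05,0,0,0,0.5],[0,0,0.05,0,0,0,0.5],[0,0,0.05,0,0,0,0.5],[0,0,0.05,0,0,0,0.5],[0,0,0.05,0,0,0,0.5],[0,0,0,0,0,0,0.5],[0,0,0,0,0,0,0.5],[0,0,0,0,0,0,0.5]]]'
python3 -c "
from h import *
s=env.state();print(s['contact_force'],s['moment'])"
```

```text
time_s: 12.6
eef_pos: [0.5297, 0.0913, 0.31]
tcp_rot: [2.042, 2.387, 0.001]
contact_force: [-0.9, -1.0, 2.2]
width: 0.0105
[-0.87676396 -1.01071369  2.16263736] [-0.12444854  0.1167008  -0.03380022]
```

```bash
python3 -m creep '[[[0,0,0.05,0,0,0,0.5],[0,0,0.05,0,0,0,0.5],[0,0,0.05,0,0,0,0.5],[0,0,0.05,0,0,0,0.5],[0,0,0.05,0,0,0,0.5],[0,0,0.05,0,0,0,0.5],[0,0,0,0,0,0,0.5],[0,0,0,0,0,0,0.5],[0,0,0,0,0,0,0.5],[0,0,0,0,0,0,0.5]]]'
python3 -c "
from h import *
s=env.state();print(s['contact_force'],s['moment'])"
```

```text
time_s: 13.6
eef_pos: [0.5297, 0.0912, 0.307]
tcp_rot: [2.042, 2.387, 0.001]
contact_force: [-1.2, -0.0, 5.5]
width: 0.0108
[-1.17385876e+00 -5.07534891e-04  5.51434882e+00] [-0.06447522  0.1721124  -0.04924098]
```

```bash
python3 -m creep '[[[0,-0.02,0.05,0,0,0,0.5],[0,0,0.05,0,0,0,0.5],[0,0,0.05,0,0,0,0.5],[0,0,0.05,0,0,0,0.5],[0,0,0.05,0,0,0,0.5],[0,0,0.05,0,0,0,0.5],[0,0,0,0,0,0,0.5],[0,0,0,0,0,0,0.5],[0,0,0,0,0,0,0.5],[0,0,0,0,0,0,0.5]]]'
python3 -c "
from h import *
s=env.state();print(s['contact_force'],s['moment'])"
```

```text
time_s: 14.6
eef_pos: [0.5296, 0.0912, 0.3048]
tcp_rot: [2.042, 2.386, 0.001]
contact_force: [-1.7, -0.8, 10.4]
width: 0.0107
[-1.7453561  -0.75753656 10.41888582] [-0.10527176  0.50594916 -0.03361416]
```

```bash
python3 -m creep '[[[0,-0.02,0.05,0,0,0,0.5],[0,0,0.05,0,0,0,0.5],[0,0,0.05,0,0,0,0.5],[0,0,0.05,0,0,0,0.5],[0,0,0,0,0,0,0.5],[0,0,0,0,0,0,0.5],[0,0,0,0,0,0,0.5],[0,0,0,0,0,0,0.5],[0,0,0,0,0,0,0.5],[0,0,0,0,0,0,0.5]]]'
python3 -c "
from h import *
s=env.state();print(s['contact_force'],s['moment'])"
```

```text
time_s: 15.6
eef_pos: [0.5296, 0.0912, 0.3034]
tcp_rot: [2.041, 2.386, 0.002]
contact_force: [-2.5, -0.3, 13.3]
width: 0.0106
[-2.5004554  -0.27275472 13.28817346] [-0.11703715  0.69558011 -0.0999439 ]
```

```bash
python3 -m creep '[[[0,-0.04,0.05,0,0,0,0.5],[0,0,0.05,0,0,0,0.5],[0,0,0.05,0,0,0,0.5],[0,0,0.05,0,0,0,0.5],[0,0,0,0,0,0,0.5],[0,0,0,0,0,0,0.5],[0,0,0,0,0,0,0.5],[0,0,0,0,0,0,0.5],[0,0,0,0,0,0,0.5],[0,0,0,0,0,0,0.5]]]' 100
python3 -c "
from h import *
s=env.state();print(s['contact_force'],s['moment'])"
```

```text
time_s: 16.6
eef_pos: [0.5294, 0.0911, 0.3014]
tcp_rot: [2.041, 2.385, 0.003]
contact_force: [-1.4, -1.1, 13.2]
width: 0.0103
[-1.3610813  -1.05752027 13.2359034 ] [-0.09630587  0.49994968 -0.02886085]
```

```bash
python3 -m creep '[[[0,0,0.05,0,0,0,0.5],[0,0,0.05,0,0,0,0.5],[0,0,0.05,0,0,0,0.5],[0,0,0.05,0,0,0,0.5],[0,0,0,0,0,0,0.5],[0,0,0,0,0,0,0.5],[0,0,0,0,0,0,0.5],[0,0,0,0,0,0,0.5],[0,0,0,0,0,0,0.5],[0,0,0,0,0,0,0.5]]]'
python3 -c "
from h import *
s=env.state();print(s['contact_force'],s['moment'])
snap('side','s5');snap('wrist','w5')
f=lambda n,u,v,w,h,s:cv2.resize(cv2.imread(f'pics/{n}.png')[v:v+h,u:u+w],None,fx=s,fy=s,interpolation=cv2.INTER_CUBIC)
cv2.imwrite('pics/c5.png',np.hstack([f('s5',240,230,100,120,4),f('w5',150,130,260,320,1.5)[:480]]) if 0 else np.hstack([f('s5',250,230,90,120,4),f('w5',150,90,260,300,1.6)]))"
```

```text
time_s: 17.6
eef_pos: [0.5293, 0.0911, 0.3005]
tcp_rot: [2.041, 2.385, 0.003]
contact_force: [-6.2, -1.9, 22.1]
width: 0.0106
[-6.21509422 -1.93697626 22.09180958] [-0.1202383   1.31480308 -0.02320764]
```

View pics/c5.png

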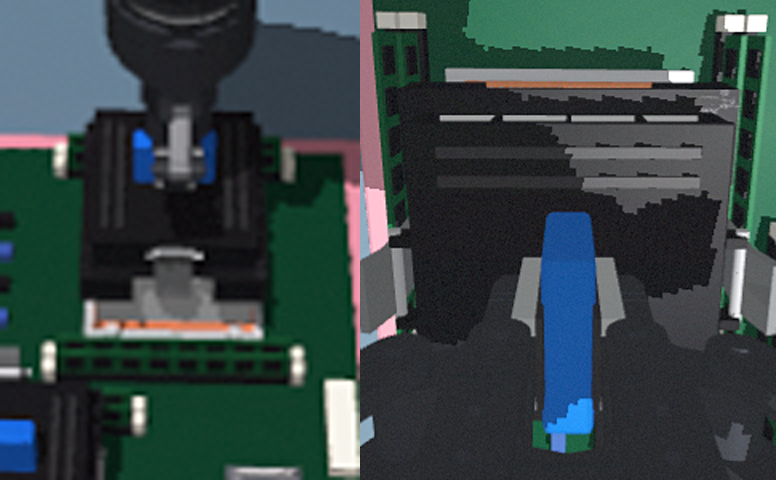

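```bash
python3 -m creep '[[[0,0,-0.05,0,0,0,0.5],[0,0,-0.05,0,0,0,0.5],[0,0,-0.05,0,0,0,0.5],[0,0,-0.05,0,0,0,0.5],[0,0,-0.05,0,0,0,0.5],[0,0,-0.05,0,0,0,0.5],[0,0,0,0,0,0,0.5],[0,0,0,0,0,0,0.5],[0,0,0,0,0,0,0.5],[0,0,0,0,0,0,0.5]]]'
python3 -c "
from h import *
s=env.state();print(s['contact_force'],s['moment'])"
python3 -m creep '[[[0,0,-0.05,0,0,0,0.5],[0,0,-0.05,0,0,0,0.5],[0,0,0,0,0,0,0.5],[0,0,0,0,0,0,0.5],[0,0,0,0,0,0,0.5],[0,0,0,0,0,0,0.5],[0,0,0,0,0,0,0.5],[0,0,0,0,0,0,0.5],[0,0,0,0,0,0,0.5],[0,0,0,0,0,0,0.5]]]'
python3 -c "
from h import *
s=env.state();print(s['contact_force'],s['moment'])"
```

```text
time_s: 18.7
eef_pos: [0.5294, 0.0911, 0.3019]
tcp_rot: [2.041, 2.385, 0.002]
contact_force: [-0.2, -1.3, 10.4]
width: 0.0107
[-0.16544981 -1.33973262 10.44199944] [-0.15996735  0.09434299  0.04095964]
time_s: 19.7
eef_pos: [0.5294, 0.0911, 0.3024]
tcp_rot: [2.041, 2.386, 0.002]
contact_force: [2.7, -0.6, 6.0]
width: 0.0103
[ 2.69400839 -0.5992803   5.97741717] [-0.14543409 -0.42635439  0.04170795]
```

```bash
python3 -m creep '[[[0,0,-0.05,0,0,0,0.5],[0,0,-0.05,0,0,0,0.5],[0,0,-0.05,0,0,0,0.5],[0,0,-0.05,0,0,0,0.5],[0,0,-0.05,0,0,0,0.5],[0,0,-0.05,0,0,0,0.5],[0,0,0,0,0,0,0.5],[0,0,0,0,0,0,0.5],[0,0,0,0,0,0,0.5],[0,0,0,0,0,0,0.5]]]'
python3 -c "
from h import *
s=env.state();print(s['contact_force'],s['moment'])"
```

```text
time_s: 20.7
eef_pos: [0.5285, 0.0912, 0.3042]
tcp_rot: [-2.042, -2.386, 0.001]
contact_force: [-2.0, -0.2, -6.0]
width: 0.0109
[-2.00915746 -0.17312708 -6.01745847] [0.06259892 0.47151084 0.00069688]
```

```bash
python3 -m creep '[[[0,0,0.1,0,0,0,0.5],[0,0,0.1,0,0,0,0.5],[0,0,0.1,0,0,0,0.5],[0,0,0.1,0,0,0,0.5],[0,0,0.05,0,0,0,0.5],[0,0,0.05,0,0,0,0.5],[0,0,0.05,0,0,0,0.5],[0,0,0.05,0,0,0,0.5],[0,0,0,0,0,0,0.5],[0,0,0,0,0,0,0.5]]]'
python3 -c "
from h import *
s=env.state();print(s['contact_force'],s['moment'])"
```

```text
time_s: 21.7
eef_pos: [0.5291, 0.0911, 0.3012]
tcp_rot: [2.041, 2.385, 0.002]
contact_force: [-8.2, -0.6, 15.4]
width: 0.0107
[-8.21770382 -0.57277735 15.37696058] [ 0.03156254  1.60287395 -0.04123241]
```

```bash
python3 -m creep '[[[0,-0.04,0.05,0,0,0,0.5],[0,0,0.05,0,0,0,0.5],[0,0,0.03,0,0,0,0.5],[0,0,0,0,0,0,0.5],[0,0,0,0,0,0,0.5],[0,0,0,0,0,0,0.5],[0,0,0,0,0,0,0.5],[0,0,0,0,0,0,0.5],[0,0,0,0,0,0,0.5],[0,0,0,0,0,0,0.5]]]'
python3 -c "
from h import *
s=env.state();print(s['contact_force'],s['moment'])"
```

```text
time_s: 22.7
eef_pos: [0.5289, 0.0911, 0.3007]
tcp_rot: [2.04, 2.385, 0.003]
contact_force: [-7.9, 0.6, 20.7]
width: 0.0106
[-7.88054571  0.56805405 20.73099367] [0.142092   1.81047626 0.00848117]
```

```bash
python3 -m creep '[[[0,0,-0.1,0,0,0,0.5],[0,0,-0.1,0,0,0,0.5],[0,0,-0.1,0,0,0,0.5],[0,0,-0.1,0,0,0,0.5],[0,0,-0.05,0,0,0,0.5],[0,0,0,0,0,0,0.5],[0,0,0,0,0,0,0.5],[0,0,0,0,0,0,2],[0,0,0,0,0,0,3.5],[0,0,0,0,0,0,5]]]' 
python3 -m creep '[[[0,0,0,0,0,0,6],[0,0,0,0,0,0,6],[0,0,-0.5,0,0,0,6],[0,0,-1,0,0,0,6],[0,0,-2,0,0,0,6],[0,0,-3,0,0,0,6],[0,0,-3,0,0,0,6],[0,0,-3,0,0,0,6],[0,0,-2,0,0,0,6],[0,0,0,0,0,0,6]]]'
python3 -m creep '[[[0,-4,0,0,0,0,6],[0,-4,0,0,0,0,6],[0,-2,0,0,0,0,6],[0,0,0,0,0,0,6],[0,0,0,0,0,0,6],[0,0,0,0,0,0,6],[0,0,0,0,0,0,6],[0,0,0,0,0,0,6],[0,0,0,0,0,0,6],[0,0,0,0,0,0,6]]]'
python3 -c "
from h import *
print(env.state()['contact_force'])
snap('side','s6');snap('wrist','w6')
f=lambda n,u,v,w,h,s:cv2.resize(cv2.imread(f'pics/{n}.png')[v:v+h,u:u+w],None,fx=s,fy=s,interpolation=cv2.INTER_CUBIC)
cv2.imwrite('pics/c6.png',np.hstack([f('s6',255,240,75,120,5),f('w6',180,60,200,300,2)]))"
```

```text
time_s: 23.7
eef_pos: [0.5281, 0.0911, 0.3013]
tcp_rot: [-2.042, -2.386, 0.001]
contact_force: [1.5, -0.0, 0.2]
width: 0.0484
time_s: 24.7
eef_pos: [0.5287, 0.091, 0.4512]
tcp_rot: [2.04, 2.383, 0.005]
contact_force: [0.2, -0.6, 0.3]
width: 0.06
time_s: 25.7
eef_pos: [0.4298, 0.0756, 0.4468]
tcp_rot: [-2.042, -2.387, 0.0]
contact_force: [0.2, 0.0, -0.2]
width: 0.06
[ 0.23510545  0.02785162 -0.2459    ]
```

View pics/c6.png

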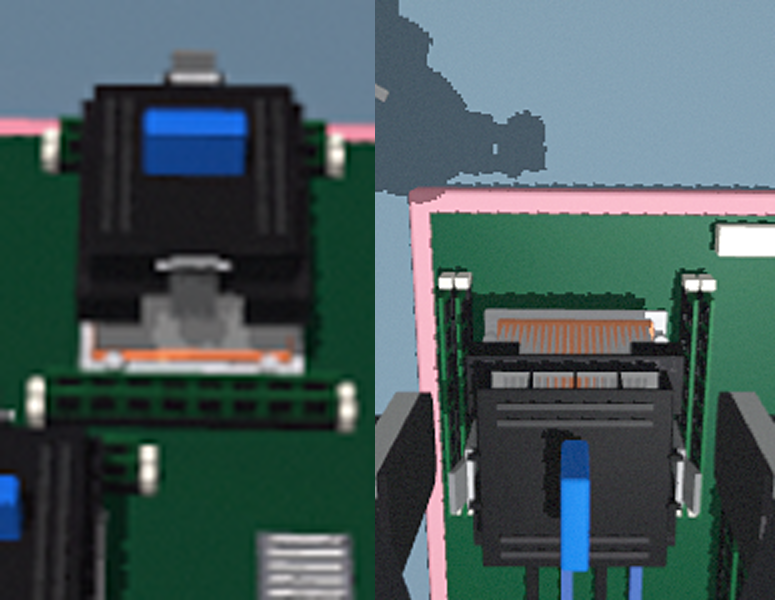

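Run:
```python
from h import *
a=cv2.imread('pics/top0.png')
import cv2
def blue(img,box):
    u,v,w,h=box; c=cv2.cvtColor(img[v:v+h,u:u+w],cv2.COLOR_BGR2HSV); m=cv2.inRange(c,(100,120,60),(130,255,255))
    n,l,st,ce=cv2.connectedComponentsWithStats(m); i=1+st[1:,4].argmax(); return ce[i]+[u,v],st[i]
snap('top','t6')
for f in('top0','t6'):
  im=cv2.imread(f'pics/{f}.png')
  for n,b in(('done',(120,170,45,50)),('new',(195,190,45,50))):
    try: c,st=blue(im,b);print(f,n,c,st,atz(f,*c,.158))
    except Exception as e: print(f,n,e)
im=cv2.imread('pics/s6.png')
for n,b in(('done',(215,320,60,40)),('new',(265,250,60,40))): c,st=blue(im,b);print('side',n,c,st,atz('s6',*c,.15))
s=env.state();R=Ro.from_rotvec(s['tcp_rot']).as_matrix();print(R[:,:2].round(3))
```

```text
top0 done [135.05405405 190.2027027 ] [ 11  11   9  19 148] [0.59371146 0.27123507 0.158     ]
top0 new [196. 190.] [0 0 3 1 3] [0.5967752 0.1198282 0.158    ]
t6 done [135.44155844 189.74675325] [ 11  11  10  18 154] [0.59486259 0.27033706 0.158     ]
t6 new [206.93055556 217.56944444] [  8  18   9  21 144] [0.53006788 0.09006856 0.158     ]
side done [246.64308682 340.83279743] [ 20  14  25  14 311] [0.59352788 0.27694144 0.15      ]
side new [293.16780822 267.54452055] [ 18  11  22  14 292] [0.53044867 0.0964716  0.15      ]
[[-0.155  0.988]
 [ 0.988  0.155]
 [ 0.    -0.   ]]
```

```bash
python3 -m creep '[[[2,1,0,0,0,0,6],[3.4,1.9,0,0,0,0,6],[4,2.2,0,0,0,0,6],[4,2.2,0,0,0,0,6],[2.4,1.4,0,0,0,0,6],[1,0.5,0,0,0,0,6],[0,0,0,0,0,0,6],[0,0,0,0,0,0,6],[0,0,0,0,0,0,6],[0,0,0,0,0,0,6]]]'
python3 -c "
from h import *
snap('wrist','w7')
f=lambda n,u,v,w,h,s:cv2.resize(cv2.imread(f'pics/{n}.png')[v:v+h,u:u+w],None,fx=s,fy=s,interpolation=cv2.INTER_CUBIC)
cv2.imwrite('pics/c7.png',np.hstack([f('w6',210,200,135,160,2.9),f('w7',210,200,135,160,2.9)]))"
```

```text
time_s: 26.85
eef_pos: [0.4945, 0.2548, 0.4473]
tcp_rot: [2.044, 2.385, 0.001]
contact_force: [0.2, -0.5, -0.7]
width: 0.0601
```

View pics/c7.png

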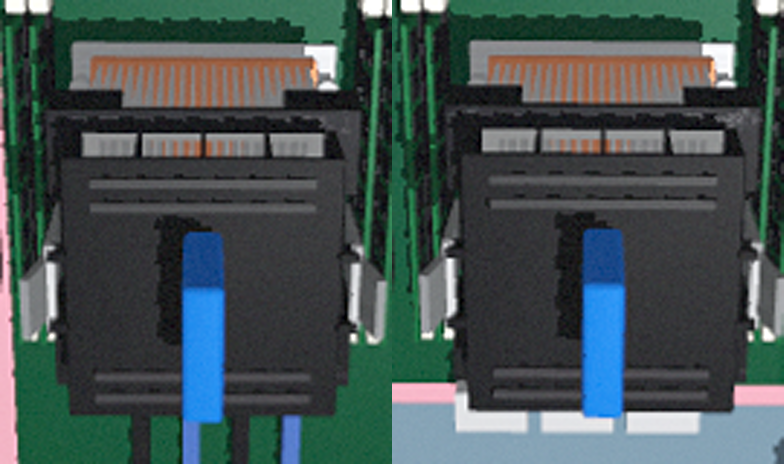

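```bash
python3 -c "
from station import env
print(env.close_job())"
```

```text
the job is handed in; nothing more can be done
None
```

I picked up the loose hood by its grip, carried it upright over the bare heat sink and squared it. I pressed it down in small steps, then let go, backed away and handed the job in at about 27 s. No verdict was reported.

**Press:** The hooks met the rim about 8 mm above the seat. The net press held at about 15 N over 2 mm, the likely snap. After that it rose at the foam's stiffness, which means the hood was seated. It peaked at about 24 N, roughly 2.7 mm of sink against the 4 mm limit. I pressed a second time, to about 22 N, to be sure.

**Checks that passed:**
- A gentle upward pull of about 4 N held, so the hood is latched.
- Seen from the same relative wrist camera pose as the finished hood, the new one matches in apparent size. Its clip arms look the same on both sides, and I saw no tilt.
- Nothing was touching the robot at the end.

**Checks that were less clear:**
- The new hood sits about 1 mm nearer the robot than the finished one does on its heat sink, which is within the play.
- The moment readings during the pull could not show whether both clips held equally, so that rests on the picture.
- The pads seem to have slid a little on the grip while pressing, so seating height from arm position alone is less certain.
- I took no measurements of the loose parts afterwards. The arm did not touch them on any path I planned.

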